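# Seat the light sensor's post in the spring-plunger holder of the optical bench

## Task

Take the light sensor out of the wooden parking block and slide its post into the post holder on the optical bench, with the red light tube pointing straight at the lamp. Push it past the spring plunger until the post stands fully home on the spacer hidden in the bore, pressing only gently once it touches down, then let go. Leave the cup, calculator and bottle where they are.

Things in the scene. Friction and masses are not known exactly. Their poses are not given: they have to be found in the camera images.
- sensor_box (a point): Centre of the light sensor's black box, the part to grasp (30 x 30 mm, 40 mm high, upright; grip it across its two plain sides, along its y). z up along the post, x out of the front, along the red light tube (18 mm thick, sticks 18 mm out of the front face). Sensor 0.22 to 0.37 kg. At the start it stands loosely upright in the parking block, top of the box 135 mm above the table.
- sensor_foot (a point): Centre of the flat foot of the sensor's post, 105 mm below sensor_box; same axes. The post is steel, 16 mm thick and 85 mm long, from the box's underside down to the foot; its last 8 mm taper to the flat foot of 10 mm diameter. At the start the foot is 10 mm above the table.
- sensor_eye (a point): Centre of the outer end of the red light tube, 33 mm along x from sensor_box; same axes.
- park: Fixed wooden parking block 64 x 64 x 40 mm; origin at the centre of its underside on the table, z up. One blind hole in its top centre, 18 mm wide, 30 mm deep, in which the sensor's post stands at the start.
- bench: Fixed aluminium optical bench: a rail 54 mm wide, 10 mm high, from -75 to 225 mm along its x; origin on the table under the post holder's bore axis, z up. x points from the holder (a block 42 x 42 mm, top 70 mm above the table) to the lamp, a black box on a stem, centre 170 mm along x, top 149 mm above the table.
- holder_mouth (a point): Centre of the holder's mouth, 70 mm above the table; axes as bench. Vertical bore 18 mm wide, 2 mm chamfer. Deep in it, unseen, a rigid white spacer 15 mm wide carries the foot: its top is 44 to 58 mm below the mouth, different each time and not measured, found only by the rise in force on touching. Over 30 N between foot and spacer does damage.
- plunger (a joint): Brass spring plunger in the bore's bench -y side, axis 22 mm below the mouth; its dome sticks 4 mm into the bore. Value: m pushed back, 0 = free, 0.001 to 0.002 with the full post beside it. Riding over it takes about 5 to 12 N down, with the foot 20 to 36 mm below the mouth; deeper, the post slides under steady friction of about 2 to 8 N and does not sink by itself. On touching the spacer the force climbs by some 7 N per mm.
- cup: Paper cup, 76 mm wide, 90 mm high; origin under its centre. To be left alone.
- calculator: Pocket calculator 80 x 165 x 16 mm; origin under its centre. To be left alone.
- bottle: Water bottle, 68 mm wide, 210 mm high; origin under its centre. To be left alone.
Mind the look-alikes: they are no part of the job. What is meant by the part that bears sensor_box is not green, purple or turquoise, and is the larger of those in its own colour.

How it is judged (in metres and radians):
On the way, in this order (a step that is already met when the one before it is completed fails the run):
1. the sensor is lifted clear of the parking block (height (world z) of sensor_foot above 0.045 m), for 0.1 s.
2. the post is in the bore and holds the plunger pushed back (value of joint plunger above 0.0006 m and horizontal distance between sensor_foot and holder_mouth below 0.003 m and z of sensor_foot in the frame of holder_mouth below -0.02 m), for 0.1 s.
At the end, for the whole second after the job is handed in: The post stands in the holder's bore with its foot on the spacer (gap under 1.8 mm), upright within 4 degrees, the plunger pressed back by the post, the end of the red light tube towards the lamp and within 7 mm of the bench's centre line (about 12 degrees), released and at rest (z of spacer_c0 in the frame of sensor_foot above -0.0118 m and horizontal distance between sensor_foot and holder_mouth below 0.003 m and z of sensor_foot in the frame of holder_mouth below -0.04 m and value of joint plunger above 0.0004 m and angle between sensor_box's own z axis and vertical below 0.07 rad and x of sensor_eye in the frame of bench above 0.025 m and y of sensor_eye in the frame of bench between -0.007 and 0.007 m and linear speed of sensor below 0.01 m/s); the robot touches nothing.
It fails at once if the foot is pressed on the spacer with more than 30 N (contact force between sensor and spacer_c0 above 30 N).
It fails at once if the cup is moved by more than 20 mm or knocked over (distance of cup from where it was at the start of the episode above 0.02 m or angle between cup's own z axis and vertical above 0.3 rad).
It fails at once if the calculator is moved by more than 20 mm or knocked over (distance of calculator from where it was at the start of the episode above 0.02 m or angle between calculator's own z axis and vertical above 0.3 rad).
It fails at once if the bottle is moved by more than 20 mm or knocked over (distance of bottle from where it was at the start of the episode above 0.02 m or angle between bottle's own z axis and vertical above 0.3 rad).
It also fails if it takes over 58 s, if anything falls off the work surface, if the arm or the gripper's body presses on something with over 40 N, if the wrist force passes 120 N, or if a joint passes its speed limit or range.

## Robot

A 6-joint arm with a two-finger parallel gripper is mounted at the origin on the work surface. World frame = base frame: x ahead of the robot, y to its left, z up, the work surface at z = 0. Lengths are in m, angles in degrees, forces in N, time in s.
With the tool pointing down it reaches from about 0.25 to 0.725 m from the base axis. Payload 9.7 kg.
Tool frame: the origin (TCP) lies at the very end of the fingers, on their centre line; the grasp point (between the pads) lies 19 mm behind it; z points along the fingers, y is the line along which they close (so a half turn about z gives the same grasp; the last joint's range is limited). The gripper opens to 85 mm and grips with 20 to 120 N. Pads are 22 mm wide; open, the fingers measure 114 mm over their backs; the gripper's body (76 mm by 85 mm) begins 54 mm behind the grasp point. The pads swing forward as they close: fully open they stand 13 mm farther back than shut.
Start: joints at [64.229, 4.979, 10.078, 95.1, 0, 90], TCP at [0.239, 0.495, 0.231] pointing down, gripper open.
Joint ranges: [-179.16, 179.16], [-48.56, 103.87], [-65.8, 70.77], [-126.05, 130.52], [-82.76, 87.17], [-180, 180]. Speed limits (degrees/s): [127.2, 127.2, 147.25, 180, 180, 180].

## Interface

Orientations are given as [roll, pitch, yaw] about the fixed x, y, z axes, in that order (R = Rz(yaw) Ry(pitch) Rx(roll)).
In Python, from workcell import telemetry, optics, workorder gives the robot as it stands.
- The arm moves only by the shell command python3 -m handwheel 'ROWS' [FORCE]. ROWS is JSON, a list of rows, each an object of numbers: "tx", "ty", "tz": the shift along the tool's x, y, z in m; "ax", "ay", "az": the turn, a rotation vector about the tool's x, y, z in degrees; "jaw": the gripper command: -1 is shut, 1 is fully open, values between are in proportion. A call has exactly 10 rows; each row shifts and turns the commanded pose from where the row before left it, along the tool's axes as they then stand; what a row does not reach is not made up. A row lasts 1/8 s, in which the tool goes at most 62.5 mm and 10.7 degrees, less where a joint would pass 70% of its speed; a pose out of reach is approached as far as the arm can. A call is refused whole if a number of a shift passes 0.0625 or a number of a turn 10.7, either way. A call with a gripper value outside its range is refused whole. The fingers move at their own pace and stop on an object; FORCE is the grip in N (left out, the last holds). Time passes only in rows, so rows that do not move let the fingers close, or fill a call up. It gives the time, the measured TCP pose, the force, the opening and the grip force at its end, in the units of the state.
- telemetry.get_obs(): the state, without advancing time (a new reading comes with each control period).
- optics.camera(name): name is "side" or "top" or "wrist"; returns a dict with "color" (384x512x3 uint8, red, green, blue), "K" (3x3 intrinsics, pixels), "extrinsics" (4x4, takes a point from camera to world coordinates); the wrist camera has in their place "mount" (4x4, takes a point from camera to tool coordinates, whose origin is the TCP and whose axes are the flange's). Camera axes: x right, y down, z forward; pixel columns grow to the right and rows downward; lengths in m; the calibration is good to about 2 mm. A picture is of the moment at which its call begins: read the wrist's pose just before it. There is no depth.
- workorder.job_done(): hands the job in; it is judged then, once.
The state is a dict: "time": time; "q": joint angles; "qd": joint speeds; "joint_efforts": joint torques, N m; "ee_pos": TCP position; "tcp_rot": TCP orientation; "wrist_force": force on the tool from outside, world axes, zero at the start; "torque": the same for the moment, N m; "opening": finger opening in m; "grasp_force": force on a finger pad.
Only numpy, scipy, OpenCV 4.12 (cv2) and the standard library are available. Lean on these libraries where they do the work, as an engineer would, in place of code of your own. Each camera call takes 0.05 s, during which the arm holds its last target. There are 200 camera calls.

## Working session

There is one attempt and no reset: what is moved stays moved. The work goes in short steps, Python scripts to look and compute and a shell command to move; the robot and the scene stay as the last step left them, time stands still between calls to the robot, and variables do not carry over. Pictures are saved under pics/ and viewed, at most 10 in all, crops included, and the job is handed in when it is done.

```bash
mkdir -p pics; cat > h.py <<'E'
import numpy as np, cv2
from workcell import telemetry, optics, workorder
E
python3 - <<'E'
from h import *
o=telemetry.get_obs(); print({k:np.round(v,3) for k,v in o.items()})
for n in("top","side"):
    c=optics.camera(n); cv2.imwrite(f"pics/{n}0.png",c["color"][:,:,::-1]); np.savez(f"{n}0.npz",**c)
    print(n,np.round(c["K"],1).tolist(),np.round(c["extrinsics"],3).tolist())
E
```

```text
{'time': np.float64(0.0), 'q': array([6.4229e+01, 5.0110e+00, 1.0033e+01, 9.5098e+01, 1.0000e-03,
       9.0002e+01]), 'qd': array([-0.074,  0.031,  0.014,  0.018,  0.005, -0.04 ]), 'joint_efforts': array([ 2.0000e-03, -5.2038e+01,  4.6481e+01,  1.6000e-02,  0.0000e+00,
       -0.0000e+00]), 'ee_pos': array([0.239, 0.495, 0.231]), 'tcp_rot': array([-1.79924e+02, -1.00000e-03,  1.54228e+02]), 'wrist_force': array([ 0.076, -0.785,  0.275]), 'torque': array([0.032, 0.019, 0.034]), 'grasp_force': np.float64(0.0), 'opening': np.float64(0.085)}
top [[408.1, 0.0, 254.7], [0.0, 408.1, 196.7], [0.0, 0.0, 1.0]] [[-0.022, -0.978, 0.208, 0.285], [-1.0, 0.02, -0.009, 0.0], [0.004, -0.208, -0.978, 1.423], [0.0, 0.0, 0.0, 1.0]]
side [[453.9, 0.0, 252.5], [0.0, 453.9, 187.8], [0.0, 0.0, 1.0]] [[0.915, -0.19, 0.355, 0.138], [-0.402, -0.482, 0.778, -0.895], [0.023, -0.855, -0.518, 0.701], [0.0, 0.0, 0.0, 1.0]]
```

View pics/top0.png

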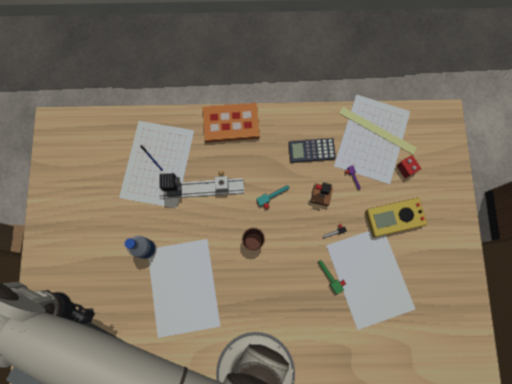

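View pics/side0.png

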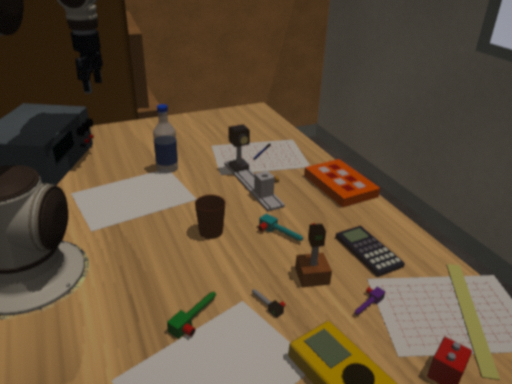

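The top view shows the lamp at about (170,185), the holder at (221,184), the sensor at (326,188) on the park block, with a red tube to its left at (317,188). The cup is at (253,240) and the bottle at (140,247). The side view shows the sensor at (317,238) and the holder at (263,184).

```bash
cat >> h.py <<'E'
def ray(c,uv,z):
    E=c["extrinsics"]; d=E[:3,:3]@np.linalg.solve(c["K"],[*uv,1.]); p=E[:3,3]
    return p+d*(z-p[2])/d[2]
def proj(c,P):
    E=np.linalg.inv(c["extrinsics"]); q=c["K"]@(E[:3,:3]@np.array(P)+E[:3,3]); return q[:2]/q[2]
E
python3 - <<'E'
from h import *
t=np.load("top0.npz"); s=np.load("side0.npz")
a=t["color"][155:225,145:255,::-1]; b=t["color"][165:225,290:350,::-1]; d=s["color"][210:300,280:350,::-1]; e=s["color"][110:220,215:295,::-1]
r=lambda x,k:cv2.resize(x,None,fx=k,fy=k,interpolation=cv2.INTER_CUBIC)
W=np.zeros((600,800,3),np.uint8)
for im,x,y in((r(a,4),0,0),(r(b,5),450,0),(r(d,3),0,305),(r(e,2.6),300,305)):
    W[y:y+im.shape[0],x:x+im.shape[1]]=im[:600-y,:800-x]
cv2.imwrite("pics/z0.png",W)
for n,uv,z in(("sensor",(326,187),.135),("tube",(317,188),.11),("park",(320,197),.04),("holder",(221,183),.07),("lamp",(168,182),.149),("cup",(253,237),.09),("bottle",(132,243),.2),("railR",(244,186),.01),("railL",(160,190),.01)):
    print(n,ray(t,uv,z).round(3))
E
```

```text
sensor [ 0.586 -0.243  0.135]
tube [ 0.589 -0.218  0.11 ]
park [ 0.573 -0.238  0.04 ]
holder [0.623 0.102 0.07 ]
lamp [0.61  0.267 0.149]
cup [ 0.434 -0.003  0.09 ]
bottle [0.411 0.359 0.2  ]
railR [0.625 0.025 0.01 ]
railL [0.617 0.323 0.01 ]
```

View pics/z0.png

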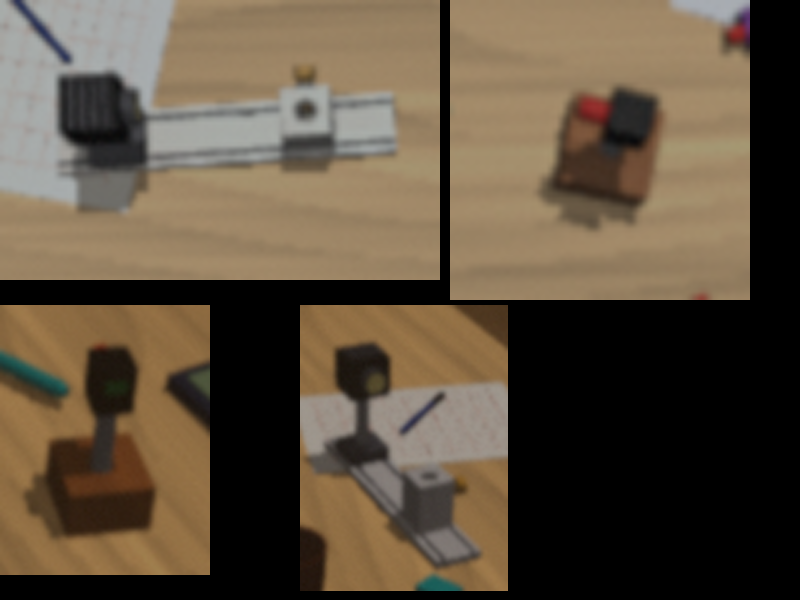

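```bash
python3 -m handwheel '[{"az":7.6,"tz":-0.01,"jaw":1},{"az":7.6,"tz":-0.01,"jaw":1},{"az":7.6,"tz":-0.01,"jaw":1},{"az":7.6,"tz":-0.01,"jaw":1},{"az":7.6,"tz":-0.01,"jaw":1},{"az":7.6,"tz":-0.01,"jaw":1},{"az":7.6,"tz":-0.01,"jaw":1},{"az":7.6,"tz":-0.01,"jaw":1},{"az":7.6,"tz":-0.01,"jaw":1},{"az":7.6,"tz":-0.01,"jaw":1}]'
cat >> h.py <<'E'
from scipy.spatial.transform import Rotation as Ro
def state():
    o=telemetry.get_obs(); return o, Ro.from_euler('xyz',o["tcp_rot"],degrees=True).as_matrix()
def go(P):  # shift in tool axes to world point P
    o,R=state(); return (R.T@(np.array(P)-o["ee_pos"])).round(4)
def wrist():
    o,R=state(); c=optics.camera("wrist"); T=np.eye(4); T[:3,:3]=R; T[:3,3]=o["ee_pos"]
    c["extrinsics"]=T@c["mount"]; return c
E
python3 - <<'E'
from h import *
print(go([.55,-.22,.30])); c=wrist(); print(c["mount"].round(3).tolist(),c["K"].round(1).tolist())
E
```

```text
[-0.591  -0.5088 -0.0687]
[[-0.0, -0.957, -0.289, 0.073], [1.0, -0.0, 0.0, -0.001], [-0.0, -0.289, 0.957, -0.143], [0.0, 0.0, 0.0, 1.0]] [[308.7, 0.0, 258.4], [0.0, 308.7, 191.3], [0.0, 0.0, 1.0]]$[0]: bad value
```

```bash
python3 -m handwheel '[{"tx":0,"ty":0,"tz":-0.01,"ax":0,"ay":0,"az":7.6,"jaw":1},{"tx":0,"ty":0,"tz":-0.01,"ax":0,"ay":0,"az":7.6,"jaw":1},{"tx":0,"ty":0,"tz":-0.01,"ax":0,"ay":0,"az":7.6,"jaw":1},{"tx":0,"ty":0,"tz":-0.01,"ax":0,"ay":0,"az":7.6,"jaw":1},{"tx":0,"ty":0,"tz":-0.01,"ax":0,"ay":0,"az":7.6,"jaw":1},{"tx":0,"ty":0,"tz":-0.01,"ax":0,"ay":0,"az":7.6,"jaw":1},{"tx":0,"ty":0,"tz":-0.01,"ax":0,"ay":0,"az":7.6,"jaw":1},{"tx":0,"ty":0,"tz":-0.01,"ax":0,"ay":0,"az":7.6,"jaw":1},{"tx":0,"ty":0,"tz":-0.01,"ax":0,"ay":0,"az":7.6,"jaw":1},{"tx":0,"ty":0,"tz":-0.01,"ax":0,"ay":0,"az":7.6,"jaw":1}]'
python3 - <<'E'
from h import *
print(go([.56,-.24,.30]))
E
```

```text
time: 1.4
ee_pos: [0.2391, 0.4953, 0.3313]
tcp_rot: [-180.0, 0.0, 78.0]
wrist_force: [-0.1, -0.1, -0.5]
opening: 0.0858
grasp_force: 0.0
[-0.6523  0.467   0.0316]
```

```bash
python3 -m handwheel '[{"tx":-0.05,"ty":0.036,"tz":0.002,"ax":0,"ay":0,"az":0,"jaw":1},{"tx":-0.05,"ty":0.036,"tz":0.002,"ax":0,"ay":0,"az":0,"jaw":1},{"tx":-0.05,"ty":0.036,"tz":0.002,"ax":0,"ay":0,"az":0,"jaw":1},{"tx":-0.05,"ty":0.036,"tz":0.002,"ax":0,"ay":0,"az":0,"jaw":1},{"tx":-0.05,"ty":0.036,"tz":0.002,"ax":0,"ay":0,"az":0,"jaw":1},{"tx":-0.05,"ty":0.036,"tz":0.002,"ax":0,"ay":0,"az":0,"jaw":1},{"tx":-0.05,"ty":0.036,"tz":0.002,"ax":0,"ay":0,"az":0,"jaw":1},{"tx":-0.05,"ty":0.036,"tz":0.002,"ax":0,"ay":0,"az":0,"jaw":1},{"tx":-0.05,"ty":0.036,"tz":0.002,"ax":0,"ay":0,"az":0,"jaw":1},{"tx":-0.05,"ty":0.036,"tz":0.002,"ax":0,"ay":0,"az":0,"jaw":1}]'
python3 -m handwheel '[{"tx":-0.05,"ty":0.036,"tz":0.002,"ax":0,"ay":0,"az":0,"jaw":1},{"tx":-0.05,"ty":0.036,"tz":0.002,"ax":0,"ay":0,"az":0,"jaw":1},{"tx":-0.05,"ty":0.034,"tz":0.002,"ax":0,"ay":0,"az":0,"jaw":1},{"tx":0,"ty":0,"tz":0,"ax":0,"ay":0,"az":0,"jaw":1},{"tx":0,"ty":0,"tz":0,"ax":0,"ay":0,"az":0,"jaw":1},{"tx":0,"ty":0,"tz":0,"ax":0,"ay":0,"az":0,"jaw":1},{"tx":0,"ty":0,"tz":0,"ax":0,"ay":0,"az":0,"jaw":1},{"tx":0,"ty":0,"tz":0,"ax":0,"ay":0,"az":0,"jaw":1},{"tx":0,"ty":0,"tz":0,"ax":0,"ay":0,"az":0,"jaw":1},{"tx":0,"ty":0,"tz":0,"ax":0,"ay":0,"az":0,"jaw":1}]'
python3 - <<'E'
from h import *
c=wrist(); np.savez("w1.npz",**c); cv2.imwrite("pics/w1.png",c["color"][:,:,::-1])
E
```

```text
time: 2.65
ee_pos: [0.4899, -0.0698, 0.3112]
tcp_rot: [180.0, -0.0, 78.2]
wrist_force: [0.8, 1.1, 0.0]
opening: 0.0856
grasp_force: 0.0
time: 3.9
ee_pos: [0.5627, -0.236, 0.3054]
tcp_rot: [180.0, 0.0, 78.2]
wrist_force: [0.4, -0.3, -0.8]
opening: 0.0855
grasp_force: 0.0
```

View pics/w1.png

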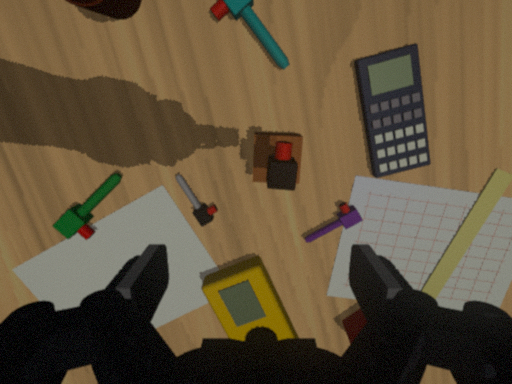

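The wrist view shows the red tube at about (284,150), the black box below it at (282,175) and the park block's top at (277,152), so the tube is nearly aligned with the tool's x.

```bash
python3 - <<'E'
from h import *
c=dict(np.load("w1.npz")); im=c["color"]; x0,y0=245,125
r=im[y0:y0+75,x0:x0+75].astype(int); 
red=((r[...,0]>110)&(r[...,1]<60)&(r[...,2]<60)).astype(np.uint8); blk=(r.max(2)<48).astype(np.uint8)
for n,m in(("red",red),("blk",blk)):
    k,l,st,ce=cv2.connectedComponentsWithStats(m)
    for i in range(1,k):
        if st[i,4]>60:
            rc=cv2.minAreaRect(np.argwhere(l==i)[:,::-1].astype(np.float32)); print(n,st[i],ce[i]+[x0,y0],np.array(rc[0])+[x0,y0],rc[1:])
cv2.imwrite("pics/w1z.png",cv2.resize(im[y0:y0+75,x0:x0+75,::-1],None,fx=8,fy=8,interpolation=cv2.INTER_CUBIC))
E
```

```text
red [ 35  19  10  16 136] [284.50735294 151.19117647] [284.5 151.5] ((15.0, 9.0), 90.0)
blk [ 22  28  30  36 846] [280.75295508 172.79314421] [281.5 170.5] ((35.0, 29.0), 90.0)
```

View pics/w1z.png

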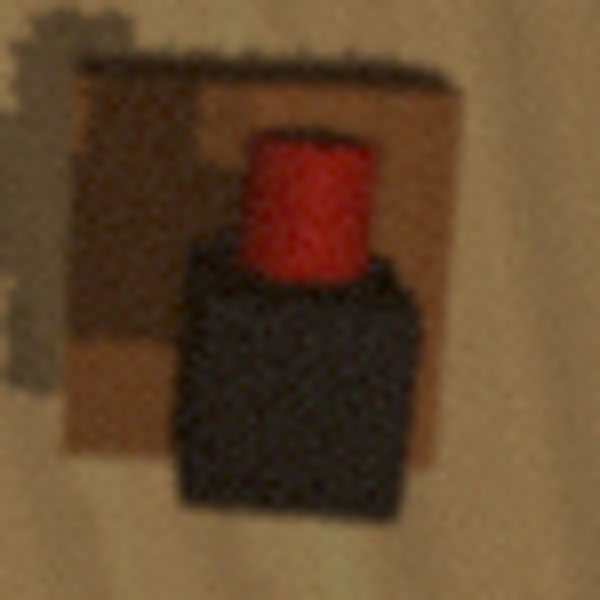

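Crop: top-face corners at about (187,308), (418,318), (182,503) and (400,520), with the red tube above. The box is turned slightly relative to the tool.

```bash
python3 - <<'E'
from h import *
c=dict(np.load("w1.npz"))
px=lambda x,y:(x/8-.44+245,y/8-.44+125)
P=[ray(c,px(*p),.135) for p in((187,308),(418,318),(400,520),(182,503))]
P=np.array(P); print(P.round(4),P.mean(0).round(4),np.linalg.norm(P-np.roll(P,-1,0),axis=1).round(4))
for i,j in((0,1),(3,2),(3,0),(2,1)): d=P[j]-P[i]; print(np.degrees(np.arctan2(d[1],d[0])).round(1))
rt=[ray(c,px(*p),.124)for p in((312,275),(314,140))]; d=rt[1]-rt[0];print(np.array(rt).round(4),np.degrees(np.arctan2(d[1],d[0])))
print("park",np.mean([ray(c,px(*p),.04)for p in((80,75),(462,85),(432,466),(65,452))],0).round(4))
t=np.load("top0.npz");print("top",[proj(t,p).round(1) for p in P])
s=np.load("side0.npz");print("side",[proj(s,p).round(1) for p in P])
print("boxmid from top", ray(t,(290+183/5,165+0),.135))
E
```

```text
[[ 0.5749 -0.2294  0.135 ]
 [ 0.6038 -0.2368  0.135 ]
 [ 0.5969 -0.2631  0.135 ]
 [ 0.5691 -0.2549  0.135 ]] [ 0.5862 -0.246   0.135 ] [0.0298 0.0272 0.0289 0.0261]
-14.3
-16.4
77.3
75.3
[[ 0.5919 -0.2307  0.124 ]
 [ 0.5954 -0.2132  0.124 ]] 78.72655394264109
park [ 0.587  -0.2457  0.04  ]
top [array([322. , 190.4]), array([323.8, 181.7]), array([331.9, 183.7]), array([329.9, 192. ])]
side [array([308.7, 225.3]), array([322.2, 224.2]), array([325.9, 231.8]), array([312.4, 232.6])]
boxmid from top [ 0.66020932 -0.24935275  0.135     ]
```

```bash
python3 - <<'E'
from h import *
print(go([.586,-.246,.097]))
E
```

```text
[-0.005   0.0248  0.2083]
```

```bash
python3 -m handwheel '[{"tx":-0.005,"ty":0.0125,"tz":0.02,"ax":0,"ay":0,"az":0,"jaw":1},{"tx":0,"ty":0.0123,"tz":0.03,"ax":0,"ay":0,"az":0,"jaw":1},{"tx":0,"ty":0,"tz":0.03,"ax":0,"ay":0,"az":1.3,"jaw":1},{"tx":0,"ty":0,"tz":0.03,"ax":0,"ay":0,"az":0,"jaw":1},{"tx":0,"ty":0,"tz":0.03,"ax":0,"ay":0,"az":0,"jaw":1},{"tx":0,"ty":0,"tz":0.03,"ax":0,"ay":0,"az":0,"jaw":1},{"tx":0,"ty":0,"tz":0.02,"ax":0,"ay":0,"az":0,"jaw":1},{"tx":0,"ty":0,"tz":0.018,"ax":0,"ay":0,"az":0,"jaw":1},{"tx":0,"ty":0,"tz":0,"ax":0,"ay":0,"az":0,"jaw":1},{"tx":0,"ty":0,"tz":0,"ax":0,"ay":0,"az":0,"jaw":1}]'
python3 -m handwheel '[{"tx":0,"ty":0,"tz":0,"ax":0,"ay":0,"az":0,"jaw":-0.2},{"tx":0,"ty":0,"tz":0,"ax":0,"ay":0,"az":0,"jaw":-0.2},{"tx":0,"ty":0,"tz":0,"ax":0,"ay":0,"az":0,"jaw":-1},{"tx":0,"ty":0,"tz":0,"ax":0,"ay":0,"az":0,"jaw":-1},{"tx":0,"ty":0,"tz":0,"ax":0,"ay":0,"az":0,"jaw":-1},{"tx":0,"ty":0,"tz":0,"ax":0,"ay":0,"az":0,"jaw":-1},{"tx":0,"ty":0,"tz":0,"ax":0,"ay":0,"az":0,"jaw":-1},{"tx":0,"ty":0,"tz":0,"ax":0,"ay":0,"az":0,"jaw":-1},{"tx":0,"ty":0,"tz":0,"ax":0,"ay":0,"az":0,"jaw":-1},{"tx":0,"ty":0,"tz":0,"ax":0,"ay":0,"az":0,"jaw":-1}]' 60
```

```text
time: 5.2
ee_pos: [0.5863, -0.2462, 0.0978]
tcp_rot: [180.0, 0.0, 76.9]
wrist_force: [-0.3, -0.0, 1.7]
opening: 0.0854
grasp_force: 0.0
time: 6.45
ee_pos: [0.5861, -0.2461, 0.0978]
tcp_rot: [180.0, 0.0, 76.9]
wrist_force: [-2.6, 0.1, 5.1]
opening: 0.0294
grasp_force: 58.8
```

```bash
python3 -m handwheel '[{"tx":0,"ty":0,"tz":-0.008,"ax":0,"ay":0,"az":0,"jaw":-1},{"tx":0,"ty":0,"tz":-0.012,"ax":0,"ay":0,"az":0,"jaw":-1},{"tx":0,"ty":0,"tz":-0.015,"ax":0,"ay":0,"az":0,"jaw":-1},{"tx":0,"ty":0,"tz":-0.02,"ax":0,"ay":0,"az":0,"jaw":-1},{"tx":0,"ty":0,"tz":-0.02,"ax":0,"ay":0,"az":0,"jaw":-1},{"tx":0,"ty":0,"tz":-0.02,"ax":0,"ay":0,"az":0,"jaw":-1},{"tx":0,"ty":0,"tz":-0.02,"ax":0,"ay":0,"az":0,"jaw":-1},{"tx":0,"ty":0,"tz":-0.015,"ax":0,"ay":0,"az":0,"jaw":-1},{"tx":0,"ty":0,"tz":0,"ax":0,"ay":0,"az":0,"jaw":-1},{"tx":0,"ty":0,"tz":0,"ax":0,"ay":0,"az":0,"jaw":-1}]'
python3 - <<'E'
from h import *
t=optics.camera("top"); s=optics.camera("side")
print(go([.62,.04,.23]))
im=np.hstack([cv2.resize(t["color"][150:230,280:360],None,fx=5,fy=5),cv2.resize(s["color"][120:280,260:420],None,fx=2.5,fy=2.5)]); cv2.imwrite("pics/l1.png",im[...,::-1])
E
```

```text
time: 7.7
ee_pos: [0.5859, -0.246, 0.2269]
tcp_rot: [-180.0, -0.0, 76.9]
wrist_force: [1.3, 0.1, -3.2]
opening: 0.0294
grasp_force: 59.1
[ 0.2863 -0.0313 -0.0034]
```

View pics/l1.png

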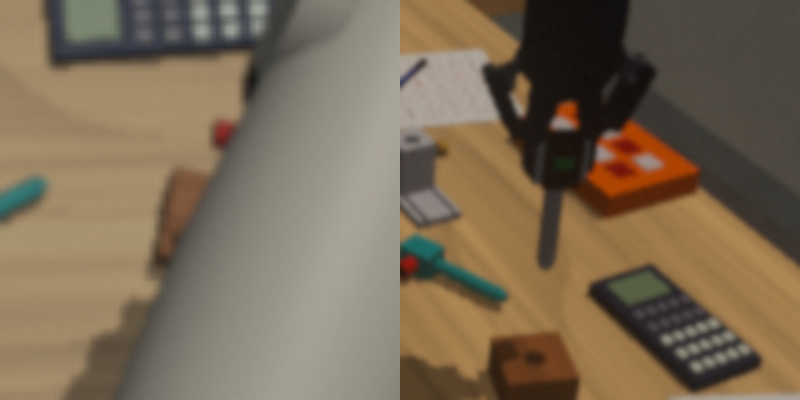

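The left panel (top camera) shows only the arm and the red tube. The right panel (side camera) shows the sensor held with its post hanging clear, foot at about (545,265), and the parking block empty.

```bash
python3 -m handwheel '[{"tx":0.036,"ty":-0.004,"tz":0,"ax":0,"ay":0,"az":0,"jaw":-1},{"tx":0.036,"ty":-0.004,"tz":0,"ax":0,"ay":0,"az":0,"jaw":-1},{"tx":0.036,"ty":-0.004,"tz":0,"ax":0,"ay":0,"az":0,"jaw":-1},{"tx":0.036,"ty":-0.004,"tz":0,"ax":0,"ay":0,"az":0,"jaw":-1},{"tx":0.036,"ty":-0.004,"tz":0,"ax":0,"ay":0,"az":0,"jaw":-1},{"tx":0.036,"ty":-0.004,"tz":0,"ax":0,"ay":0,"az":0,"jaw":-1},{"tx":0.036,"ty":-0.004,"tz":0,"ax":0,"ay":0,"az":0,"jaw":-1},{"tx":0.034,"ty":-0.004,"tz":0,"ax":0,"ay":0,"az":0,"jaw":-1},{"tx":0,"ty":0,"tz":0,"ax":0,"ay":0,"az":-7.3,"jaw":-1},{"tx":0,"ty":0,"tz":0,"ax":0,"ay":0,"az":-7.3,"jaw":-1}]'
python3 -m handwheel '[{"tx":0,"ty":0,"tz":0,"ax":0,"ay":0,"az":0,"jaw":-1},{"tx":0,"ty":0,"tz":0,"ax":0,"ay":0,"az":0,"jaw":-1},{"tx":0,"ty":0,"tz":0,"ax":0,"ay":0,"az":0,"jaw":-1},{"tx":0,"ty":0,"tz":0,"ax":0,"ay":0,"az":0,"jaw":-1},{"tx":0,"ty":0,"tz":0,"ax":0,"ay":0,"az":0,"jaw":-1},{"tx":0,"ty":0,"tz":0,"ax":0,"ay":0,"az":0,"jaw":-1},{"tx":0,"ty":0,"tz":0,"ax":0,"ay":0,"az":0,"jaw":-1},{"tx":0,"ty":0,"tz":0,"ax":0,"ay":0,"az":0,"jaw":-1},{"tx":0,"ty":0,"tz":0,"ax":0,"ay":0,"az":0,"jaw":-1},{"tx":0,"ty":0,"tz":0,"ax":0,"ay":0,"az":0,"jaw":-1}]'
python3 - <<'E'
from h import *
c=wrist(); np.savez("w2.npz",**c); s=optics.camera("side"); np.savez("s2.npz",**s)
print(proj(c,[.623,.102,.07]),proj(s,[.62,.04,.14]))
a=cv2.resize(c["color"],None,fx=.78,fy=.78)[:300]; W=np.zeros((600,800,3),np.uint8); W[:300,:399]=a
z=c["color"]; u,v=proj(c,[.623,.102,.07]).astype(int); z=z[max(v-50,0):v+50,u-66:u+66]; z=cv2.resize(z,None,fx=3,fy=3,interpolation=2); W[:z.shape[0],404:404+z.shape[1]]=z
y=cv2.resize(s["color"][110:220,200:340],None,fx=2.7,fy=2.7,interpolation=2); W[303:600,:378]=y
print(max(v-50,0),u-66); cv2.imwrite("pics/w2.png",W[...,::-1])
E
```

```text
time: 9.05
ee_pos: [0.6192, 0.0404, 0.2265]
tcp_rot: [-179.9, 0.0, 91.8]
wrist_force: [0.4, -0.2, -2.0]
opening: 0.0295
grasp_force: 59.1
time: 10.3
ee_pos: [0.6195, 0.0398, 0.2273]
tcp_rot: [-180.0, 0.0, 91.5]
wrist_force: [-0.3, -0.1, -3.1]
opening: 0.0295
grasp_force: 59.1
[263.30181694 110.00547338] [272.61053364 163.77454086]
60 197
```

View pics/w2.png

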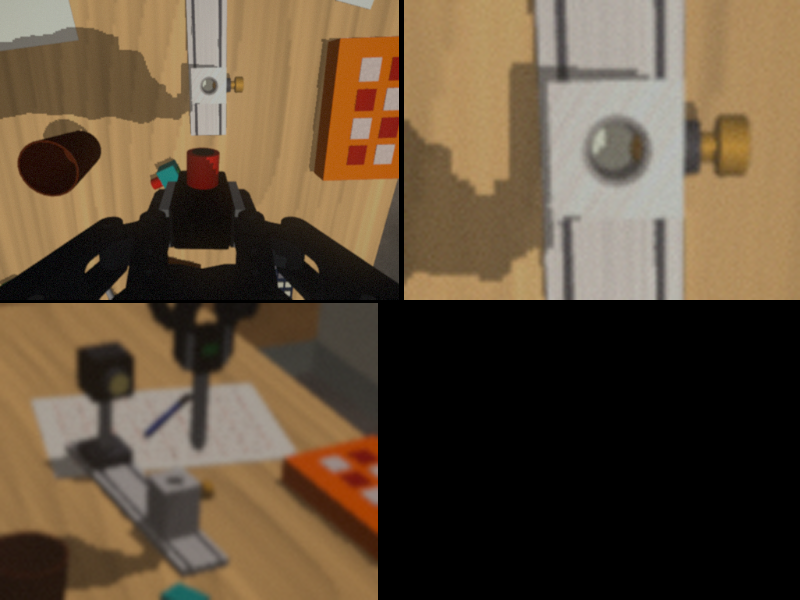

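The wrist view shows the red tube at (203,168) pointing up the rail. In the zoom, the holder's top corners are at about (546,84), (684,80), (684,216) and (549,220), and the bore mouth is at (617,150) with the brass plunger to its right. The side panel shows the foot at about (200,445), next to the holder.

```bash
python3 - <<'E'
from h import *
c=dict(np.load("w2.npz")); im=c["color"]; o,R=state(); p=o["ee_pos"]
px=lambda x,y:((x-404)/3-.33+197,y/3-.33+60)
P=np.array([ray(c,px(*q),.07) for q in((547,84),(684,80),(684,216),(550,220))])
print(P.round(4),P.mean(0).round(4),np.linalg.norm(P-np.roll(P,-1,0),axis=1).round(4)); print("mouth",ray(c,px(617,150),.07).round(4))
for z,rows in((.01,range(8,80,8)),(.01,range(130,165,8))): # rail edges
    for r in rows:
        g=im[r].astype(int); m=(g.min(1)>95)&(g.max(1)-g.min(1)<28); idx=np.where(m[225:310])[0]+225
        if len(idx): a,b=ray(c,(idx[0]-.5,r),z),ray(c,(idx[-1]+.5,r),z); print(r,idx[0],idx[-1],((a+b)/2)[:2].round(4),np.linalg.norm(a-b).round(4))
# red tube
h=im.astype(int); red=((h[...,0]>90)&(h[...,1]<45)&(h[...,2]<45)).astype(np.uint8); red[:,:235]=0; red[:,290:]=0
for r in range(195,242,5):
    i=np.where(red[r])[0]
    if len(i)>5: print("red",r,i[0],i[-1],i.mean())
# box edges: dark
for r in range(245,315,10): print(r,''.join('%4d'%v for v in h[r,210:312:4].max(1)))
E
```

```text
[[0.6049 0.1214 0.07  ]
 [0.6469 0.1237 0.07  ]
 [0.6492 0.0826 0.07  ]
 [0.6064 0.0802 0.07  ]] [0.6269 0.102  0.07  ] [0.0421 0.0412 0.0429 0.0413]
mouth [0.6271 0.1024 0.07  ]
8 239 290 [0.6221 0.2019] 0.0537
16 239 290 [0.6224 0.1945] 0.0541
24 239 290 [0.6226 0.1871] 0.0544
32 240 290 [0.6234 0.1795] 0.0538
40 240 289 [0.6231 0.1718] 0.0531
48 240 289 [0.6234 0.164 ] 0.0534
56 240 289 [0.6236 0.1562] 0.0538
64 241 289 [0.6244 0.1482] 0.0531
72 241 289 [0.6247 0.1401] 0.0534
130 244 289 [0.6284 0.0778] 0.0529
138 245 289 [0.6293 0.0687] 0.0521
146 244 289 [0.6291 0.0594] 0.0536
154 244 289 [0.6294 0.05  ] 0.054
162 245 289 [0.6303 0.0405] 0.0533
red 200 247 279 271.6666666666667
red 205 247 279 263.0
red 210 245 279 262.93939393939394
red 215 247 279 263.0
red 220 246 279 262.59375
red 225 246 272 259.0
red 230 248 272 260.0
red 235 247 275 260.61538461538464
red 240 249 269 259.4
245   36  58  57  41  27  30  25  28  23  26   7  23  25  14  21  28  21  27  30  29  32  29  60  59  59  29
255   56  54  53  24  29  16  24  23  18  16  18  21  10  15  24  20  27  20  26  24  30  29  42  63  61  46
265   52  52  18  19  24  23  18  27  19  13  14  11  18  11  16  17  19  13  13  22  22  22  33  54  52  54
275   20  81  28  12  23   9  10   0  16  16  11  16  21  17  16  23  22  18  19  23  30  16  34  75  31  26
285   25  22  25  25   8  20  24  25  12  17  22  18  18  23  19  18  18  18   7  22  15  10  30  15  23  22
295   25  26  17  17  16  16  23  15  18  22   7  12   0  23  15  22  19   9  15   6  15  14  26  11  21  14
305    3  24  17  23  22  16  17  14  12  20  15  27  16  18  18  13  21  22  25  16  25  22  30  22  23  22
```

```bash
python3 - <<'E'
from h import *
c=dict(np.load("w2.npz")); s=dict(np.load("s2.npz")); o,R=state(); p=o["ee_pos"]; print(p.round(4))
im=c["color"]; print("tubecol",im[180:205,263].tolist()[::2])
for u in((245.5,215),(279.5,215)): print((R.T@(ray(c,u,.2445)-p)).round(4))
for v in (190,192,194,196): print(v,(R.T@(ray(c,(262.7,v),.2535)-p)).round(4))
g=s["color"].astype(int)
for z in(.20,.18,.165,.155,.1475,.1395):
    q=p+R@np.array([0,0,p[2]-z]); u,v=proj(s,q); print(z,u.round(1),v.round(1),' '.join(map(str,g[int(round(v)),262:288].sum(1)//3)))
print([int(x) for x in g[150:178,274].sum(1)//3])
E
```

```text
[0.6195 0.0398 0.2273]
tubecol [[164, 131, 85], [162, 129, 87], [163, 133, 88], [163, 131, 87], [153, 121, 79], [68, 48, 34], [45, 38, 26], [37, 31, 25], [42, 34, 27], [43, 22, 15], [71, 24, 11], [100, 27, 16], [104, 36, 25]]
[ 0.0241 -0.0053 -0.0172]
[ 0.0241  0.0094 -0.0172]
190 [ 0.0381  0.002  -0.0262]
192 [ 0.0372  0.002  -0.0262]
194 [ 0.0364  0.002  -0.0262]
196 [ 0.0356  0.002  -0.0262]
0.2 273.6 143.1 151 150 153 152 146 136 118 105 93 70 51 46 47 51 75 115 144 149 150 152 153 154 153 152 149 148
0.18 273.2 150.1 83 72 86 111 132 146 151 142 113 76 51 49 49 54 91 133 150 154 153 152 149 148 150 152 150 150
0.165 272.9 155.3 149 153 153 150 149 148 148 138 104 67 49 48 51 62 95 132 151 153 153 152 152 154 153 149 147 151
0.155 272.7 158.8 150 150 153 153 154 152 148 130 94 60 51 53 56 70 105 135 146 148 151 153 151 149 150 153 154 150
0.1475 272.6 161.3 152 152 152 153 153 151 153 140 107 70 52 51 58 80 116 142 151 150 147 151 152 153 153 154 154 150
0.1395 272.5 164.0 148 142 143 148 153 155 154 151 144 128 111 100 108 129 146 152 153 156 153 149 149 151 152 156 152 153
[49, 49, 50, 49, 51, 51, 53, 52, 53, 56, 54, 58, 64, 80, 108, 132, 146, 151, 152, 142, 125, 111, 107, 108, 108, 105, 96, 81]
```

```bash
python3 - <<'E'
from h import *
s=dict(np.load("s2.npz")); t=dict(np.load("top0.npz")); print(go([.627,.1014,.168]))
print("mouth pred side",proj(s,[.627,.1022,.07]),"top",proj(t,[.627,.1022,.07]))
# mouth dark blob in side & top
for n,c,x,y in(("side",s,264,175),("top",t,221,182)):
    g=cv2.cvtColor(c["color"],cv2.COLOR_RGB2GRAY).astype(int)[y-9:y+10,x-13:x+14]; print(n); print('\n'.join(' '.join('%3d'%v for v in r) for r in g))
E
```

```text
[0.0614 0.0091 0.0593]
mouth pred side [264.04976047 175.55361288] top [221.05889954 181.77055686]
side
155 155 154 150 153 157 156 154 156 155 153 154 147 138 146 154 158 157 154 152 150 147 144 148 151 152 155
155 154 156 154 152 155 155 154 155 154 154 154 151 145 147 153 157 157 155 153 153 152 151 153 155 157 155
153 155 156 155 155 156 157 156 156 155 153 156 155 151 151 155 157 157 156 155 155 155 155 154 154 153 154
151 155 157 157 155 156 156 156 158 156 156 156 155 153 152 154 156 154 151 151 151 150 149 145 144 143 142
145 152 154 152 151 152 151 152 151 150 150 150 148 144 144 146 146 142 139 134 134 133 132 130 128 129 126
134 141 143 140 137 138 138 137 139 139 138 139 136 136 136 137 136 132 125 121 121 119 119 118 117 116 118
116 130 131 125 124 127 125 128 128 129 130 129 129 129 130 129 130 129 124 119 115 115 116 115 113 114 112
 98 111 117 112 113 121 126 125 127 127 125 123 120 120 119 120 122 127 127 124 120 117 115 116 115 113 112
 96  96 100  96 101 113 123 126 127 125 117 107 100  98  97 104 111 121 128 128 126 121 118 116 113 111 111
111  97  87  79  82  95 
[... 2411 characters left out ...]
 144 156 167 170 164 134 128 155 166 168 167 167 168
168 170 169 169 168 169 165 157 163 167 167 166 165 163 164 168 170 171 164 136 127 153 167 168 167 167 167
169 169 169 168 170 169 165 156 159 164 163 163 163 162 161 162 162 162 156 134 127 154 168 169 169 169 169
170 170 169 169 170 170 164 146 140 141 134 132 130 129 123 120 120 116 111 103 121 157 169 170 170 169 169
170 169 169 169 169 170 163 128 101  95  89  86  85  84  79  76  74  70  67  73 111 150 161 161 160 160 161
167 167 167 166 165 164 156 117  78  62  61  59  60  60  59  57  58  57  57  60  91 125 129 124 124 125 125
150 145 146 144 139 135 128  97  66  59  60  60  60  61  62  64  64  65  66  70  90 118 127 125 131 135 138
```

```bash
python3 -m handwheel '[{"tx":0.02,"ty":0.003,"tz":0,"ax":0,"ay":0,"az":0,"jaw":-1},{"tx":0.021,"ty":0.003,"tz":0,"ax":0,"ay":0,"az":0,"jaw":-1},{"tx":0.0204,"ty":0.0031,"tz":0,"ax":0,"ay":0,"az":0,"jaw":-1},{"tx":0,"ty":0,"tz":0.01,"ax":0,"ay":0,"az":-1.4,"jaw":-1},{"tx":0,"ty":0,"tz":0.02,"ax":0,"ay":0,"az":0,"jaw":-1},{"tx":0,"ty":0,"tz":0.016,"ax":0,"ay":0,"az":0,"jaw":-1},{"tx":0,"ty":0,"tz":0.01,"ax":0,"ay":0,"az":0,"jaw":-1},{"tx":0,"ty":0,"tz":0,"ax":0,"ay":0,"az":0,"jaw":-1},{"tx":0,"ty":0,"tz":0,"ax":0,"ay":0,"az":0,"jaw":-1},{"tx":0,"ty":0,"tz":0,"ax":0,"ay":0,"az":0,"jaw":-1}]'
python3 - <<'E'
from h import *
o,R=state();print(o["ee_pos"].round(4),o["tcp_rot"].round(2),go([.627,.1014,.168]),o["wrist_force"].round(2),o["torque"].round(3))
s=optics.camera("side");t=optics.camera("top");c=wrist()
W=np.zeros((600,800,3),np.uint8)
W[:300,:399]=cv2.resize(c["color"],None,fx=.78,fy=.78)
y=s["color"][110:210,210:310]; W[:400,400:]=cv2.resize(y,None,fx=4,fy=4,interpolation=2)
y=t["color"][145:215,180:270];W[302:582,:360]=cv2.resize(y,None,fx=4,fy=4,interpolation=2)
cv2.imwrite("pics/w3.png",W[...,::-1])
E
```

```text
time: 11.65
ee_pos: [0.6273, 0.1014, 0.1721]
tcp_rot: [179.9, -0.0, 92.9]
wrist_force: [-0.4, 0.9, -2.3]
opening: 0.0294
grasp_force: 59.2
[0.6273 0.1014 0.1721] [ 1.7993e+02 -1.0000e-02  9.2920e+01] [ 0.     -0.0003  0.0041] [-0.43  0.92 -2.33] [-0.005  0.041 -0.023]
```

View pics/w3.png

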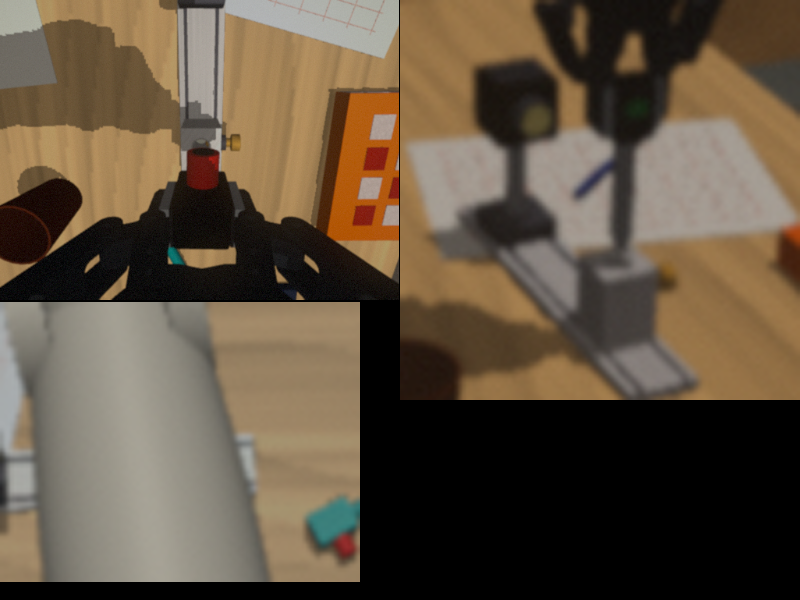

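The wrist panel shows the tube pointing along the rail. The side panel shows the foot at about (622,250), just above the mouth at about (618,258). I'll quantify the offset.

```bash
python3 - <<'E'
from h import *
s=optics.camera("side"); g=cv2.cvtColor(s["color"],cv2.COLOR_RGB2GRAY).astype(int); o,R=state(); p=o["ee_pos"]
for z in(.14,.12,.10,.095,.09,.0845):
    u,v=proj(s,[p[0],p[1],z]); print(z,u.round(2),v.round(2),' '.join(map(str,g[int(round(v)),256:276])))
print(proj(s,[.627,.1022,.07]))
print([proj(s,np.array([.627,.1022,.08])+d)-proj(s,[.627,.1022,.08]) for d in([.002,0,0],[0,.002,0])])
E
```

```text
0.14 265.12 153.41 138 111 84 63 61 79 88 68 51 48 47 59 96 136 152 155 155 156 155 152
0.12 264.85 159.91 147 155 155 153 151 141 117 77 54 49 51 72 111 142 152 152 154 155 155 158
0.1 264.58 166.29 156 156 156 156 154 139 106 69 51 50 56 82 121 144 152 153 152 150 151 153
0.095 264.51 167.87 155 156 155 156 153 141 112 73 53 51 60 90 132 151 156 156 156 155 154 154
0.09 264.45 169.45 156 156 156 157 155 147 124 84 56 51 64 97 134 149 151 151 149 148 145 145
0.0845 264.37 171.17 136 134 134 131 127 123 110 84 62 61 76 106 123 124 120 119 119 119 118 116
[264.04976047 175.55361288]
[array([ 0.646562  , -0.12717592]), array([-0.30094046, -0.32516123])]
```

```bash
python3 -m handwheel '[{"tx":0,"ty":0,"tz":0.004,"ax":0,"ay":0,"az":0,"jaw":-1},{"tx":0,"ty":0,"tz":0.004,"ax":0,"ay":0,"az":0,"jaw":-1},{"tx":0,"ty":0,"tz":0.004,"ax":0,"ay":0,"az":0,"jaw":-1},{"tx":0,"ty":0,"tz":0.003,"ax":0,"ay":0,"az":0,"jaw":-1},{"tx":0,"ty":0,"tz":0.003,"ax":0,"ay":0,"az":0,"jaw":-1},{"tx":0,"ty":0,"tz":0.003,"ax":0,"ay":0,"az":0,"jaw":-1},{"tx":0,"ty":0,"tz":0.003,"ax":0,"ay":0,"az":0,"jaw":-1},{"tx":0,"ty":0,"tz":0.002,"ax":0,"ay":0,"az":0,"jaw":-1},{"tx":0,"ty":0,"tz":0,"ax":0,"ay":0,"az":0,"jaw":-1},{"tx":0,"ty":0,"tz":0,"ax":0,"ay":0,"az":0,"jaw":-1}]'
python3 -c "
from h import *
o=telemetry.get_obs();print(o['ee_pos'].round(4),o['wrist_force'].round(2),o['torque'].round(3))"
```

```text
time: 13.1
ee_pos: [0.6269, 0.1014, 0.1453]
tcp_rot: [-180.0, -0.0, 92.9]
wrist_force: [0.4, 0.5, -3.0]
opening: 0.0298
grasp_force: 59.1
[0.6269 0.1014 0.1453] [ 0.36  0.54 -3.01] [ 0.207  0.053 -0.031]
```

```bash
python3 -m handwheel '[{"tx":0,"ty":0,"tz":0.002,"ax":0,"ay":0,"az":0,"jaw":-1},{"tx":0,"ty":0,"tz":0.002,"ax":0,"ay":0,"az":0,"jaw":-1},{"tx":0,"ty":0,"tz":0.001,"ax":0,"ay":0,"az":0,"jaw":-1},{"tx":0,"ty":0,"tz":0.001,"ax":0,"ay":0,"az":0,"jaw":-1},{"tx":0,"ty":0,"tz":0.001,"ax":0,"ay":0,"az":0,"jaw":-1},{"tx":0,"ty":0,"tz":0.001,"ax":0,"ay":0,"az":0,"jaw":-1},{"tx":0,"ty":0,"tz":0.001,"ax":0,"ay":0,"az":0,"jaw":-1},{"tx":0,"ty":0,"tz":0.001,"ax":0,"ay":0,"az":0,"jaw":-1},{"tx":0,"ty":0,"tz":0,"ax":0,"ay":0,"az":0,"jaw":-1},{"tx":0,"ty":0,"tz":0,"ax":0,"ay":0,"az":0,"jaw":-1}]' 80
python3 -c "
from h import *
o=telemetry.get_obs();print(o['ee_pos'].round(4),o['wrist_force'].round(2),o['torque'].round(3))"
```

```text
time: 14.35
ee_pos: [0.6267, 0.1014, 0.1352]
tcp_rot: [-180.0, 0.0, 92.9]
wrist_force: [-3.1, 1.0, -2.0]
opening: 0.0291
grasp_force: 80.8
[0.6267 0.1014 0.1352] [-3.1   1.05 -2.01] [0.204 0.762 0.034]
```

```bash
python3 -m handwheel '[{"tx":0,"ty":0,"tz":0.0013,"ax":0,"ay":0,"az":0,"jaw":-1},{"tx":0,"ty":0,"tz":0.0013,"ax":0,"ay":0,"az":0,"jaw":-1},{"tx":0,"ty":0,"tz":0.0013,"ax":0,"ay":0,"az":0,"jaw":-1},{"tx":0,"ty":0,"tz":0.0013,"ax":0,"ay":0,"az":0,"jaw":-1},{"tx":0,"ty":0,"tz":0.0013,"ax":0,"ay":0,"az":0,"jaw":-1},{"tx":0,"ty":0,"tz":0.0013,"ax":0,"ay":0,"az":0,"jaw":-1},{"tx":0,"ty":0,"tz":0.0013,"ax":0,"ay":0,"az":0,"jaw":-1},{"tx":0,"ty":0,"tz":0.0013,"ax":0,"ay":0,"az":0,"jaw":-1},{"tx":0,"ty":0,"tz":0,"ax":0,"ay":0,"az":0,"jaw":-1},{"tx":0,"ty":0,"tz":0,"ax":0,"ay":0,"az":0,"jaw":-1}]'
python3 -c "
from h import *
o=telemetry.get_obs();print(o['ee_pos'].round(4),o['wrist_force'].round(2),o['torque'].round(3))"
```

```text
time: 15.6
ee_pos: [0.6262, 0.1015, 0.124]
tcp_rot: [-179.9, -0.0, 92.9]
wrist_force: [-6.1, 0.9, -1.1]
opening: 0.029
grasp_force: 81.0
[0.6262 0.1015 0.124 ] [-6.12  0.85 -1.06] [0.321 1.557 0.025]
```

```bash
python3 -m handwheel '[{"tx":0,"ty":0,"tz":0.001,"ax":0,"ay":0,"az":0,"jaw":-1},{"tx":0,"ty":0,"tz":0.001,"ax":0,"ay":0,"az":0,"jaw":-1},{"tx":0,"ty":0,"tz":0.001,"ax":0,"ay":0,"az":0,"jaw":-1},{"tx":0,"ty":0,"tz":0.001,"ax":0,"ay":0,"az":0,"jaw":-1},{"tx":0,"ty":0,"tz":0.001,"ax":0,"ay":0,"az":0,"jaw":-1},{"tx":0,"ty":0,"tz":0.001,"ax":0,"ay":0,"az":0,"jaw":-1},{"tx":0,"ty":0,"tz":0.001,"ax":0,"ay":0,"az":0,"jaw":-1},{"tx":0,"ty":0,"tz":0,"ax":0,"ay":0,"az":0,"jaw":-1},{"tx":0,"ty":0,"tz":0,"ax":0,"ay":0,"az":0,"jaw":-1},{"tx":0,"ty":0,"tz":0,"ax":0,"ay":0,"az":0,"jaw":-1}]'
python3 -c "
from h import *
o=telemetry.get_obs();print(o['ee_pos'].round(4),o['wrist_force'].round(2),o['torque'].round(3))"
```

```text
time: 16.85
ee_pos: [0.6262, 0.1015, 0.117]
tcp_rot: [-179.9, -0.0, 92.9]
wrist_force: [-5.3, 0.3, -1.2]
opening: 0.0289
grasp_force: 80.9
[0.6262 0.1015 0.117 ] [-5.33  0.35 -1.21] [0.325 1.518 0.07 ]
```

```bash
python3 -m handwheel '[{"tx":0,"ty":0,"tz":0.0003,"ax":0,"ay":0,"az":0,"jaw":-1},{"tx":0,"ty":0,"tz":0.0003,"ax":0,"ay":0,"az":0,"jaw":-1},{"tx":0,"ty":0,"tz":0.0003,"ax":0,"ay":0,"az":0,"jaw":-1},{"tx":0,"ty":0,"tz":0.0003,"ax":0,"ay":0,"az":0,"jaw":-1},{"tx":0,"ty":0,"tz":0.0003,"ax":0,"ay":0,"az":0,"jaw":-1},{"tx":0,"ty":0,"tz":0.0003,"ax":0,"ay":0,"az":0,"jaw":-1},{"tx":0,"ty":0,"tz":0.0003,"ax":0,"ay":0,"az":0,"jaw":-1},{"tx":0,"ty":0,"tz":0.0003,"ax":0,"ay":0,"az":0,"jaw":-1},{"tx":0,"ty":0,"tz":0,"ax":0,"ay":0,"az":0,"jaw":-1},{"tx":0,"ty":0,"tz":0,"ax":0,"ay":0,"az":0,"jaw":-1}]'
```

```text
time: 18.1
ee_pos: [0.6262, 0.1015, 0.1151]
tcp_rot: [-179.9, -0.0, 92.9]
wrist_force: [-6.1, 1.6, 1.7]
opening: 0.0292
grasp_force: 81.0
```

```bash
python3 -m handwheel '[{"tx":0,"ty":0,"tz":0.0002,"ax":0,"ay":0,"az":0,"jaw":-1},{"tx":0,"ty":0,"tz":0.0002,"ax":0,"ay":0,"az":0,"jaw":-1},{"tx":0,"ty":0,"tz":0.0002,"ax":0,"ay":0,"az":0,"jaw":-1},{"tx":0,"ty":0,"tz":0.0002,"ax":0,"ay":0,"az":0,"jaw":-1},{"tx":0,"ty":0,"tz":0.0002,"ax":0,"ay":0,"az":0,"jaw":-1},{"tx":0,"ty":0,"tz":0.0002,"ax":0,"ay":0,"az":0,"jaw":-1},{"tx":0,"ty":0,"tz":0.0002,"ax":0,"ay":0,"az":0,"jaw":-1},{"tx":0,"ty":0,"tz":0,"ax":0,"ay":0,"az":0,"jaw":-1},{"tx":0,"ty":0,"tz":0,"ax":0,"ay":0,"az":0,"jaw":-1},{"tx":0,"ty":0,"tz":0,"ax":0,"ay":0,"az":0,"jaw":-1}]'
```

```text
time: 19.35
ee_pos: [0.6262, 0.1015, 0.1136]
tcp_rot: [-179.9, -0.0, 92.9]
wrist_force: [-7.6, 0.4, 2.5]
opening: 0.0292
grasp_force: 81.0
```

```bash
python3 -m handwheel '[{"tx":0,"ty":0,"tz":0.0003,"ax":0,"ay":0,"az":0,"jaw":-1},{"tx":0,"ty":0,"tz":0.0003,"ax":0,"ay":0,"az":0,"jaw":-1},{"tx":0,"ty":0,"tz":0.0003,"ax":0,"ay":0,"az":0,"jaw":-1},{"tx":0,"ty":0,"tz":0.0003,"ax":0,"ay":0,"az":0,"jaw":-1},{"tx":0,"ty":0,"tz":0.0003,"ax":0,"ay":0,"az":0,"jaw":-1},{"tx":0,"ty":0,"tz":0,"ax":0,"ay":0,"az":0,"jaw":-1},{"tx":0,"ty":0,"tz":0,"ax":0,"ay":0,"az":0,"jaw":-1},{"tx":0,"ty":0,"tz":0,"ax":0,"ay":0,"az":0,"jaw":-1},{"tx":0,"ty":0,"tz":0,"ax":0,"ay":0,"az":0,"jaw":-1},{"tx":0,"ty":0,"tz":0,"ax":0,"ay":0,"az":0,"jaw":-1}]'
```

```text
time: 20.6
ee_pos: [0.6262, 0.1015, 0.113]
tcp_rot: [-179.9, -0.0, 92.9]
wrist_force: [-8.6, 0.6, 6.5]
opening: 0.0292
grasp_force: 81.8
```

```bash
python3 -m handwheel '[{"tx":0,"ty":-0.0005,"tz":0,"ax":0,"ay":0,"az":0,"jaw":-1},{"tx":0,"ty":0,"tz":0.0002,"ax":0,"ay":0,"az":0,"jaw":-1},{"tx":0,"ty":0,"tz":0.0002,"ax":0,"ay":0,"az":0,"jaw":-1},{"tx":0,"ty":0,"tz":0.0002,"ax":0,"ay":0,"az":0,"jaw":-1},{"tx":0,"ty":0,"tz":0.0002,"ax":0,"ay":0,"az":0,"jaw":-1},{"tx":0,"ty":0,"tz":0,"ax":0,"ay":0,"az":0,"jaw":-1},{"tx":0,"ty":0,"tz":0,"ax":0,"ay":0,"az":0,"jaw":-1},{"tx":0,"ty":0,"tz":0,"ax":0,"ay":0,"az":0,"jaw":-1},{"tx":0,"ty":0,"tz":0,"ax":0,"ay":0,"az":0,"jaw":-1},{"tx":0,"ty":0,"tz":0,"ax":0,"ay":0,"az":0,"jaw":-1}]'
python3 -c "
from h import *
o=telemetry.get_obs();print(o['ee_pos'].round(5),o['wrist_force'].round(2),o['torque'].round(3))"
```

```text
time: 21.85
ee_pos: [0.6261, 0.1015, 0.1129]
tcp_rot: [180.0, -0.0, 92.9]
wrist_force: [-8.6, 0.5, 9.9]
opening: 0.0291
grasp_force: 82.2
[0.6261  0.10149 0.11295] [-8.6   0.5   9.86] [0.172 2.286 0.011]
```

```bash
python3 -m handwheel '[{"tx":0,"ty":-0.0005,"tz":0,"ax":0,"ay":0,"az":0,"jaw":-1},{"tx":0,"ty":-0.0005,"tz":0.0002,"ax":0,"ay":0,"az":0,"jaw":-1},{"tx":0,"ty":0,"tz":0.0002,"ax":0,"ay":0,"az":0,"jaw":-1},{"tx":0,"ty":0,"tz":0.0002,"ax":0,"ay":0,"az":0,"jaw":-1},{"tx":0,"ty":0,"tz":0.0002,"ax":0,"ay":0,"az":0,"jaw":-1},{"tx":0,"ty":0,"tz":0,"ax":0,"ay":0,"az":0,"jaw":-1},{"tx":0,"ty":0,"tz":0,"ax":0,"ay":0,"az":0,"jaw":-1},{"tx":0,"ty":0,"tz":0,"ax":0,"ay":0,"az":0,"jaw":-1},{"tx":0,"ty":0,"tz":0,"ax":0,"ay":0,"az":0,"jaw":-1},{"tx":0,"ty":0,"tz":0,"ax":0,"ay":0,"az":0,"jaw":-1}]'
python3 - <<'E'
from h import *
o,R=state();p=o['ee_pos'];print(p.round(5),o['wrist_force'].round(2),o['torque'].round(3))
s=optics.camera("side"); g=cv2.cvtColor(s["color"],cv2.COLOR_RGB2GRAY).astype(int)
u,v=proj(s,[.627,.1022,.115]); print(u,v)
for r in range(int(v)-14,int(v)+28,1): print(r,' '.join('%3d'%x for x in g[r,254:276]))
b=[proj(s,[p[0],p[1],p[2]+.0172-.02]),proj(s,[.627,.1022,.07])]; print(b)
E
```

```text
time: 23.1
ee_pos: [0.6258, 0.1015, 0.113]
tcp_rot: [179.9, -0.0, 92.9]
wrist_force: [-6.8, 1.4, 12.5]
opening: 0.0293
grasp_force: 82.5
[0.62584 0.10151 0.11296] [-6.77  1.37 12.52] [ 0.19   1.759 -0.005]
264.64166050109543 161.39259935380292
147  23  21  22  23  22  21  21  25  47  76  85  68  42  25  23  22  22  19  22  21  23  34
148  25  23  23  23  25  21  22  25  33  47  49  35  26  21  20  22  23  23  25  23  28  48
149  23  23  23  21  22  23  22  22  25  28  28  21  21  21  19  22  23  24  28  33  37  69
150  39  30  24  23  23  23  24  22  20  22  22  22  20  19  22  21  22  24  29  36  44  80
151  71  48  27  22  22  24  27  25  23  20  21  21  22  23  22  21  20  23  33  37  46  86
152 106  69  34  23  24  26  33  33  29  22  20  22  22  19  18  20  22  25  31  40  47  87
153 123  81  39  23  24  30  37  39  31  22  20  22  21  19  21  21  21  23  31  38  47  83
154 131  84  38  25  24  32  40  42  32  23  22  22  22  24  24  24  23  24  31  41  48  83
155 129  81  38  26  25  33  40  41  31  24  21  24  27  29  30  26  24  25  34  43  51  88
156 111  66  33  24  25  33 
[... 2382 characters left out ...]
9  51  50  52  59  62  63  61  60  62  64  64  65  62  64  65  69  78  80
183  86  60  50  49  52  51  54  58  63  64  61  62  61  64  65  63  63  63  65  74  91 100
184  87  59  51  51  50  52  54  58  61  62  61  62  62  63  63  64  64  64  66  78  98 112
185  86  60  50  51  51  52  54  59  61  62  64  61  61  63  64  63  62  64  66  81 102 116
186  85  59  52  50  51  52  54  59  62  62  61  63  61  63  65  64  65  64  67  80 102 117
187  81  60  51  50  50  52  53  59  63  64  64  63  62  63  62  65  63  64  68  80 103 117
188  73  55  51  50  52  51  53  58  63  64  64  64  63  63  64  64  64  64  66  81 106 118
[array([264.30185687, 163.12456897]), array([264.04976047, 175.55361288])]
```

The force climbs while z stays put at about 45 mm depth, so the foot is on the spacer. I'll ease off slightly and then release.

```bash
python3 -m handwheel '[{"tx":0,"ty":0,"tz":-0.001,"ax":0,"ay":0,"az":0,"jaw":-1},{"tx":0,"ty":0,"tz":0,"ax":0,"ay":0,"az":0,"jaw":-1},{"tx":0,"ty":0,"tz":0,"ax":0,"ay":0,"az":0,"jaw":-0.2},{"tx":0,"ty":0,"tz":0,"ax":0,"ay":0,"az":0,"jaw":0.2},{"tx":0,"ty":0,"tz":0,"ax":0,"ay":0,"az":0,"jaw":1},{"tx":0,"ty":0,"tz":0,"ax":0,"ay":0,"az":0,"jaw":1},{"tx":0,"ty":0,"tz":0,"ax":0,"ay":0,"az":0,"jaw":1},{"tx":0,"ty":0,"tz":0,"ax":0,"ay":0,"az":0,"jaw":1},{"tx":0,"ty":0,"tz":0,"ax":0,"ay":0,"az":0,"jaw":1},{"tx":0,"ty":0,"tz":0,"ax":0,"ay":0,"az":0,"jaw":1}]'
python3 -m handwheel '[{"tx":0,"ty":0,"tz":-0.01,"ax":0,"ay":0,"az":0,"jaw":1},{"tx":0,"ty":0,"tz":-0.02,"ax":0,"ay":0,"az":0,"jaw":1},{"tx":0,"ty":0,"tz":-0.02,"ax":0,"ay":0,"az":0,"jaw":1},{"tx":0,"ty":0,"tz":-0.02,"ax":0,"ay":0,"az":0,"jaw":1},{"tx":0,"ty":0,"tz":-0.02,"ax":0,"ay":0,"az":0,"jaw":1},{"tx":0,"ty":0,"tz":-0.02,"ax":0,"ay":0,"az":0,"jaw":1},{"tx":0,"ty":0,"tz":-0.02,"ax":0,"ay":0,"az":0,"jaw":1},{"tx":0,"ty":0,"tz":0,"ax":0,"ay":0,"az":0,"jaw":1},{"tx":0,"ty":0,"tz":0,"ax":0,"ay":0,"az":0,"jaw":1},{"tx":0,"ty":0,"tz":0,"ax":0,"ay":0,"az":0,"jaw":1}]'
python3 - <<'E'
from h import *
s=optics.camera("side");c=wrist(); np.savez("w4.npz",**c); np.savez("s4.npz",**s)
W=np.zeros((500,800,3),np.uint8)
z=c["color"][120:270,180:340]; W[:375,:400]=cv2.resize(z,None,fx=2.5,fy=2.5,interpolation=2)
W[:400,400:]=cv2.resize(s["color"][115:215,215:315],None,fx=4,fy=4,interpolation=2)
cv2.imwrite("pics/w4.png",W[...,::-1]); print(proj(c,[.627,.102,.15]))
E
```

```text
time: 24.4
ee_pos: [0.6254, 0.1013, 0.112]
tcp_rot: [180.0, -0.0, 92.9]
wrist_force: [0.0, -0.8, -0.2]
opening: 0.0854
grasp_force: 0.0
time: 25.65
ee_pos: [0.6252, 0.1013, 0.241]
tcp_rot: [-179.9, 0.0, 92.9]
wrist_force: [-0.2, 0.9, 0.2]
opening: 0.0854
grasp_force: 0.0
[260.37353198 193.16981745]
```

View pics/w4.png

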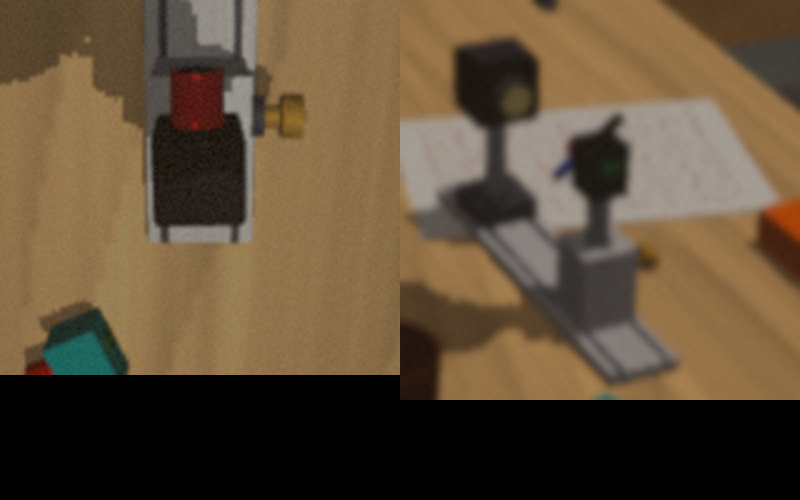

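The wrist panel shows the tube centred on the rail and pointing at the lamp. The side panel shows the sensor upright in the holder. To rule out a jam as opposed to a true touch-down, I'll press gently on the box top with the closed fingers.

```bash
python3 -m handwheel '[{"tx":0,"ty":0,"tz":0,"ax":0,"ay":0,"az":0,"jaw":-1},{"tx":0,"ty":0,"tz":0,"ax":0,"ay":0,"az":0,"jaw":-1},{"tx":0,"ty":0,"tz":0,"ax":0,"ay":0,"az":0,"jaw":-1},{"tx":0,"ty":0,"tz":0,"ax":0,"ay":0,"az":0,"jaw":-1},{"tx":0,"ty":0,"tz":0,"ax":0,"ay":0,"az":0,"jaw":-1},{"tx":0,"ty":0,"tz":0.01,"ax":0,"ay":0,"az":0,"jaw":-1},{"tx":0,"ty":0,"tz":0.02,"ax":0,"ay":0,"az":0,"jaw":-1},{"tx":0,"ty":0,"tz":0.02,"ax":0,"ay":0,"az":0,"jaw":-1},{"tx":0,"ty":0,"tz":0.02,"ax":0,"ay":0,"az":0,"jaw":-1},{"tx":0,"ty":0,"tz":0.01,"ax":0,"ay":0,"az":0,"jaw":-1}]' 30
python3 -m handwheel '[{"tx":0,"ty":0,"tz":0.001,"ax":0,"ay":0,"az":0,"jaw":-1},{"tx":0,"ty":0,"tz":0.001,"ax":0,"ay":0,"az":0,"jaw":-1},{"tx":0,"ty":0,"tz":0.001,"ax":0,"ay":0,"az":0,"jaw":-1},{"tx":0,"ty":0,"tz":0.001,"ax":0,"ay":0,"az":0,"jaw":-1},{"tx":0,"ty":0,"tz":0.001,"ax":0,"ay":0,"az":0,"jaw":-1},{"tx":0,"ty":0,"tz":0.001,"ax":0,"ay":0,"az":0,"jaw":-1},{"tx":0,"ty":0,"tz":0.001,"ax":0,"ay":0,"az":0,"jaw":-1},{"tx":0,"ty":0,"tz":0.001,"ax":0,"ay":0,"az":0,"jaw":-1},{"tx":0,"ty":0,"tz":0,"ax":0,"ay":0,"az":0,"jaw":-1},{"tx":0,"ty":0,"tz":0,"ax":0,"ay":0,"az":0,"jaw":-1}]'
```

```text
time: 27.0
ee_pos: [0.6248, 0.1012, 0.1601]
tcp_rot: [-179.9, 0.0, 92.9]
wrist_force: [0.1, -0.8, -0.5]
opening: 0.0007
grasp_force: 0.0
time: 28.25
ee_pos: [0.6254, 0.1013, 0.154]
tcp_rot: [-180.0, -0.0, 92.9]
wrist_force: [0.3, -0.0, -0.2]
opening: -0.0001
grasp_force: 0.0
```

```bash
python3 -m handwheel '[{"tx":0,"ty":0,"tz":0.0006,"ax":0,"ay":0,"az":0,"jaw":-1},{"tx":0,"ty":0,"tz":0.0006,"ax":0,"ay":0,"az":0,"jaw":-1},{"tx":0,"ty":0,"tz":0.0006,"ax":0,"ay":0,"az":0,"jaw":-1},{"tx":0,"ty":0,"tz":0.0006,"ax":0,"ay":0,"az":0,"jaw":-1},{"tx":0,"ty":0,"tz":0.0006,"ax":0,"ay":0,"az":0,"jaw":-1},{"tx":0,"ty":0,"tz":0.0006,"ax":0,"ay":0,"az":0,"jaw":-1},{"tx":0,"ty":0,"tz":0.0006,"ax":0,"ay":0,"az":0,"jaw":-1},{"tx":0,"ty":0,"tz":0.0006,"ax":0,"ay":0,"az":0,"jaw":-1},{"tx":0,"ty":0,"tz":0,"ax":0,"ay":0,"az":0,"jaw":-1},{"tx":0,"ty":0,"tz":0,"ax":0,"ay":0,"az":0,"jaw":-1}]'
```

```text
time: 29.5
ee_pos: [0.6258, 0.1014, 0.1503]
tcp_rot: [179.9, -0.0, 92.9]
wrist_force: [-1.3, -0.4, 6.6]
opening: 0.0
grasp_force: 3.1
```

```bash
python3 -m handwheel '[{"tx":0,"ty":0,"tz":0.0002,"ax":0,"ay":0,"az":0,"jaw":-1},{"tx":0,"ty":0,"tz":0.0002,"ax":0,"ay":0,"az":0,"jaw":-1},{"tx":0,"ty":0,"tz":0.0002,"ax":0,"ay":0,"az":0,"jaw":-1},{"tx":0,"ty":0,"tz":0.0002,"ax":0,"ay":0,"az":0,"jaw":-1},{"tx":0,"ty":0,"tz":0.0002,"ax":0,"ay":0,"az":0,"jaw":-1},{"tx":0,"ty":0,"tz":0,"ax":0,"ay":0,"az":0,"jaw":-1},{"tx":0,"ty":0,"tz":0,"ax":0,"ay":0,"az":0,"jaw":-1},{"tx":0,"ty":0,"tz":0,"ax":0,"ay":0,"az":0,"jaw":-1},{"tx":0,"ty":0,"tz":0,"ax":0,"ay":0,"az":0,"jaw":-1},{"tx":0,"ty":0,"tz":0,"ax":0,"ay":0,"az":0,"jaw":-1}]'
```

```text
time: 30.75
ee_pos: [0.626, 0.1014, 0.1501]
tcp_rot: [179.8, -0.0, 92.9]
wrist_force: [-1.1, 0.1, 11.0]
opening: -0.0001
grasp_force: 5.3
```

```bash
python3 -m handwheel '[{"tx":0,"ty":0,"tz":0.0002,"ax":0,"ay":0,"az":0,"jaw":-1},{"tx":0,"ty":0,"tz":0.0002,"ax":0,"ay":0,"az":0,"jaw":-1},{"tx":0,"ty":0,"tz":0.0002,"ax":0,"ay":0,"az":0,"jaw":-1},{"tx":0,"ty":0,"tz":0.0002,"ax":0,"ay":0,"az":0,"jaw":-1},{"tx":0,"ty":0,"tz":0.0002,"ax":0,"ay":0,"az":0,"jaw":-1},{"tx":0,"ty":0,"tz":0,"ax":0,"ay":0,"az":0,"jaw":-1},{"tx":0,"ty":0,"tz":0,"ax":0,"ay":0,"az":0,"jaw":-1},{"tx":0,"ty":0,"tz":0,"ax":0,"ay":0,"az":0,"jaw":-1},{"tx":0,"ty":0,"tz":0,"ax":0,"ay":0,"az":0,"jaw":-1},{"tx":0,"ty":0,"tz":0,"ax":0,"ay":0,"az":0,"jaw":-1}]'
```

```text
time: 32.0
ee_pos: [0.6264, 0.1014, 0.1501]
tcp_rot: [179.7, -0.0, 92.9]
wrist_force: [-1.8, -0.6, 14.6]
opening: -0.0001
grasp_force: 7.6
```

Pressing with 14.6 N moves the box no further. Its top is at 0.150 m, which puts the foot 45 mm deep, so the post is on the spacer. I'll retreat and check the tube's aim.

```bash
python3 -m handwheel '[{"tx":0,"ty":0,"tz":-0.003,"ax":0,"ay":0,"az":0,"jaw":-1},{"tx":0,"ty":0,"tz":-0.01,"ax":0,"ay":0,"az":0,"jaw":-1},{"tx":0,"ty":0,"tz":-0.02,"ax":0,"ay":0,"az":0,"jaw":-1},{"tx":0,"ty":0,"tz":-0.02,"ax":0,"ay":0,"az":0,"jaw":-1},{"tx":0,"ty":0,"tz":-0.02,"ax":0,"ay":0,"az":0,"jaw":-1},{"tx":0,"ty":0,"tz":-0.02,"ax":0,"ay":0,"az":0,"jaw":-1},{"tx":0,"ty":0,"tz":0,"ax":0,"ay":0,"az":0,"jaw":-1},{"tx":0,"ty":0,"tz":0,"ax":0,"ay":0,"az":0,"jaw":-1},{"tx":0,"ty":0,"tz":0,"ax":0,"ay":0,"az":0,"jaw":-1},{"tx":0,"ty":0,"tz":0,"ax":0,"ay":0,"az":0,"jaw":-1}]'
python3 - <<'E'
from h import *
c=wrist(); h=c["color"].astype(int)
m=((h[...,0]>70)&(h[...,1]<45)&(h[...,2]<45)); m[:,:225]=0;m[:,300:]=0
b=np.array([-np.sin(np.radians(92.9)),np.cos(np.radians(92.9))])
for r in range(130,185,4):
    i=np.where(m[r])[0]
    if len(i)>8:
        q=ray(c,((i[0]+i[-1])/2,r),.135); print(r,i[0],i[-1],q[:2].round(4),"y_bench mm",(1e3*(q[:2]-[.627,.1022])@b).round(1))
W=np.zeros((384,800,3),np.uint8); W[:,:400]=cv2.resize(c["color"][100:260,176:343],(400,384),interpolation=2)
s=optics.camera("side"); W[:,400:]=cv2.resize(s["color"][115:211,215:315],(400,384),interpolation=2)
cv2.imwrite("pics/w5.png",W[...,::-1])
E
```

```text
time: 33.25
ee_pos: [0.6252, 0.1013, 0.2395]
tcp_rot: [-179.9, 0.0, 92.9]
wrist_force: [-0.1, -0.1, 0.2]
opening: -0.0001
grasp_force: 0.0
150 248 268 [0.6236 0.1341] y_bench mm 1.8
154 248 267 [0.6233 0.1308] y_bench mm 2.2
158 249 267 [0.6239 0.1276] y_bench mm 1.8
162 249 268 [0.6245 0.1243] y_bench mm 1.4
166 249 268 [0.6246 0.121 ] y_bench mm 1.4
170 251 267 [0.6252 0.1177] y_bench mm 1.0
```

View pics/w5.png

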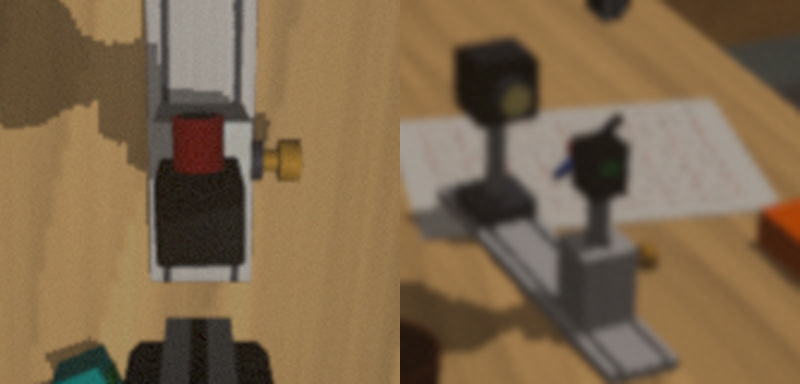

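The wrist panel shows the tube at (198,143) centred on the rail, with its end about 2 mm off the centre line. The side panel shows the sensor upright and the gripper clear, so I'm handing in.

```bash
python3 -c "
from h import *
print(workorder.job_done())"
```

```text
the job is handed in; nothing more can be done
None
```

The job is handed in, with no verdict returned: by my measurements the post stands upright on the spacer 45 mm deep and released, and the red tube points at the lamp with its end about 2 mm off the bench's centre line.

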